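# Seat the jar in the labelling stand

## Task

Set the wide glass jar with the black lid and white filling into the labelling stand, ready for its new label: put it upright on the stand's plate and slide it straight back into the V until it bears on both flanks and pushes in the sprung orange feeler behind. Press it home for about a second with roughly 12 N, evenly on both flanks and never with more than about 15 N, then let go and leave it standing upright, fully home. Leave the slim green jar, the egg timer and the tumbler where they are.

Things in the scene. Friction and masses are not known exactly. Their poses are not given: they have to be found in the camera images.
- jar_mid (a point): The jar to seat: upright glass cylinder, 60 mm in diameter, 110 mm tall, about 0.35 kg, white filling, black lid (it does not turn). The point is on its axis, half-way up (55 mm above its underside); z up. Gripped far from the middle it may pivot between the fingers. Its friction on the plate (about 2 N if its full weight rests there) can mask uneven flank forces.
- holder: Labelling stand, fixed. Origin: centre of the underside of its dark base plate, 140 (x) by 104 (y) by 8 mm. x points from its open front to its back, y left, z up. On the plate two upright grey flanks form a 120-degree V open to the front; behind, x 48 to 64 mm, a column 58 mm wide. All reach 96 mm above the worktop. The flanks' front ends: x 28 to 35, y +-29 to 33 mm; beside the jar it is open.
- holder_seat (a point): The point on top of the stand's plate (8 mm above the worktop, stand frame x = 10 mm, y = 0) through which the jar's axis passes when the jar touches both flanks; same axes as the stand. The reported pose is not exact enough to seat by: feel for the contacts. A wall cabinet hangs about half a metre above the back of the worktop.
- flank_left: The upright flank at the stand's left (+y), its normal 30 degrees off the stand's x axis; 8 mm thick, 25 mm wide, 88 mm high, with white slide strips, slick (friction about 0.2); origin at its centre. Fixed to the stand.
- flank_right: The like flank at the stand's right (-y); 8 mm thick, 25 mm wide, 88 mm high, with white slide strips, slick (friction about 0.2); origin at its centre. Fixed to the stand.
- feeler (a joint): The sprung orange feeler, a rod 11 mm in diameter, 50 mm above the worktop, at the back of the V, pushed in along the stand's x: 0 when out, 0.005 m when the jar is fully home, 0.008 at its limit; its spring gives 0.25 to 0.65 N, too little to push the released jar out.
- green_jar: A slim spice jar with green filling and a black lid, 41 mm in diameter, 104 mm tall, upright. Origin at the centre of its underside. Leave it alone.
- timer: The egg timer, a white and green dome 62 mm in diameter, 40 mm high. Origin at the centre of its underside. Leave it alone.
- glass_tumbler: An empty glass tumbler, 79 mm in diameter, 90 mm high. Origin at the centre of its underside. Leave it alone.

How it is judged:
By the outcome, as a careful person would: the job done as asked, in the order asked, and still so for the second after the job is handed in, with the robot touching nothing.
It also fails if it takes over 67 s, if anything falls off the work surface, if the arm or the gripper's body presses on something with over 40 N, if the wrist force passes 120 N, or if a joint passes its speed limit or range.

## Robot

A 6-joint arm with a two-finger parallel gripper is mounted at the origin on a cart in front of the work surface, level with it; the furniture and walls round the work are solid. World frame = base frame: x ahead of the robot, y to its left, z up, the work surface at z = 0. Lengths are in m, angles in rad, forces in N, time in s.
With the tool pointing down it reaches from about 0.25 to 0.775 m from the base axis. Payload 4 kg.
Tool frame: the origin (TCP) lies at the very end of the fingers, on their centre line; the grasp point (between the pads) lies 19 mm behind it; z points along the fingers, x is the direction in which the jaws open and shut, and the axes are right-handed (so a half turn about z gives the same grasp; the last joint's range is limited). The gripper opens to 94 mm and grips with 3 to 60 N. Pads are 16 mm wide; open, the fingers measure 119 mm over their backs; the gripper's body (75 mm by 177 mm) begins 78 mm behind the grasp point.
Start: joints at [1.127, 0.087, 1.371, -0, 1.684, -0.103], TCP at [0.184, 0.518, 0.206] pointing down, gripper open.
Joint ranges: [-3.1, 3.1], [-0.76, 2.03], [0.27, 2.55], [-1.08, 4.22], [0.17, 2.65], [-2.57, 2.57]. Speed limits (rad/s): [2.79, 2.79, 3.14, 3.14, 3.14, 3.14].

## Interface

Orientations are given as [roll, pitch, yaw] about the fixed x, y, z axes, in that order (R = Rz(yaw) Ry(pitch) Rx(roll)).
In Python, from bench import robot, cams, ticket gives the robot as it stands.
- The arm moves only by the tool jog_arm, never from a script. Its argument "series" is a list of rows, each an object of numbers: "x", "y", "z": the shift along the tool's x, y, z in m; "rx", "ry", "rz": the turn, a rotation vector about the tool's x, y, z in degrees. A call has 1 to 12 rows; each row shifts and turns the pose as measured when the row begins, along the tool's axes as they then stand; what a row does not reach is not made up. A row lasts 1/12 s, in which the tool goes at most 41.7 mm and 7.16 degrees, less where a joint would pass 70% of its speed; a pose out of reach is approached as far as the arm can. A call with a gripper value outside its range is refused whole. "claw" is the opening, from 0 (shut) to 1 (fully open), set as the call begins (left out, the last holds). The fingers move at their own pace and stop on an object; the grip force is fixed at half the most. Time passes only in rows, so rows that do not move let the fingers close. It gives the time, the measured TCP pose, the force and the opening at its end, in the units of the state.
- robot.get_obs(): the state, without advancing time (a new reading comes with each control period).
- cams.snapshot(name): name is "scene" or "top" or "wrist"; returns a dict with "img" (480x640x3 uint8, red, green, blue), "mtx" (3x3 intrinsics, pixels), "origin" and "attitude" of the camera in the world. Camera axes: x right, y down, z forward; pixel columns grow to the right and rows downward; lengths in m; the calibration is good to about 2 mm. The wrist camera is an equidistant fisheye: a pixel r from the principal point sees the ray r / f radians off the axis. A picture is of the moment at which its call begins. There is no depth.
- ticket.close_job(): hands the job in, once; it reports no verdict.
Trained networks look in a picture, given as the dict that the camera call returned (one of the last four; its "shot" number tells which), for a name from the list of things; names that differ only in an ending like _2 or _b are one class to them, and where a whole thing is asked for, a point or a joint stands for the part that bears it (a point fixed in the world has none). Each returns a list of dicts, best first, with "p" (0 to 1); they miss things now and then, are a little off and sometimes report something else, mostly with a low value. They report only what shows in the picture. A call takes as long as a camera call.
- cams.look_for(thing, picture): "bbox" ([left, top, width, height] in pixels, round what is visible of it).
The state is a dict: "time": time; "joint_positions": joint angles; "qvel": joint speeds; "joint_torque": joint torques, N m; "tool_pos": TCP position; "ee_rot": TCP orientation; "wrist_force": force on the tool from outside, world axes, zero at the start; "wrist_torque": the same for the moment, N m; "width": finger opening in m.
Only numpy, scipy, OpenCV 4.12 (cv2) and the standard library are available. Lean on these libraries where they do the work, as an engineer would, in place of code of your own. Each camera call takes 0.05 s, during which the arm holds its last target.

## Working session

There is one attempt and no reset: what is moved stays moved. The work goes in short steps, Python scripts to look and compute and a tool call to move; the robot and the scene stay as the last step left them, time stands still between calls to the robot, and variables do not carry over. Pictures are saved under pics/ and viewed, and the job is handed in when it is done.

Besides the shell and the picture viewer there is one more tool, called after ">>>" as name(argument=value, ...), one argument or row to a line, values as JSON. jog_arm: Moves the arm, as the interface text tells. Its arguments: {"type":"object","properties":{"series":{"type":"array","items":{"type":"object","properties":{"x":{"type":"number"},"y":{"type":"number"},"z":{"type":"number"},"rx":{"type":"number"},"ry":{"type":"number"},"rz":{"type":"number"}}}},"claw":{"type":"number"}},"required":["series"]}

```bash
mkdir -p pics; ls; cat > h.py <<'E'
from bench import robot,cams,ticket
import numpy as np,cv2
def snap(n,fn):
    s=cams.snapshot(n); cv2.imwrite('pics/'+fn+'.png',cv2.cvtColor(s['img'],cv2.COLOR_RGB2BGR)); return s
def rot(a):
    a=np.array(a,float)
    if a.shape==(3,3): return a
    from scipy.spatial.transform import Rotation as R
    return (R.from_euler('xyz',a) if a.size==3 else R.from_quat(a)).as_matrix()
def ray(s,u,v,fish=False):
    K=np.array(s['mtx']);x=(u-K[0,2])/K[0,0];y=(v-K[1,2])/K[1,1]
    if fish:
        r=np.hypot(x,y);d=np.array([x/r*np.sin(r),y/r*np.sin(r),np.cos(r)]) if r>1e-9 else np.array([0,0,1.])
    else: d=np.array([x,y,1.])
    return rot(s['attitude'])@d
def onz(s,u,v,z,fish=False):
    d=ray(s,u,v,fish);o=np.array(s['origin']);return o+d*(z-o[2])/d[2]
def proj(s,p):
    c=rot(s['attitude']).T@(np.array(p)-np.array(s['origin']));q=np.array(s['mtx'])@c;return q[:2]/q[2]
def st():
    o=robot.get_obs();print({k:np.round(o[k],4).tolist() for k in ('time','tool_pos','ee_rot','wrist_force','wrist_torque','width')});return o
E
python3 - <<'E'
from h import *
st()
for n in ('scene','top'):
    s=snap(n,n+'0');print(n,s['mtx'],s['origin'],s['attitude'])
    for t in ('jar_mid','holder','flank_left','flank_right','feeler','green_jar','timer','glass_tumbler'):
        print(t,[(np.round(d['bbox']).tolist(),round(d['p'],2)) for d in cams.look_for(t,s)[:3]])
E
```

```text
pics
{'time': 0.0, 'tool_pos': [0.1836, 0.5179, 0.2043], 'ee_rot': [-3.1414, 0.0021, 1.23], 'wrist_force': [-0.1087, 0.0895, -0.1687], 'wrist_torque': [0.0034, 0.0315, 0.0396], 'width': 0.0941}
scene [[489.76696478   0.         321.91888469]
 [  0.         489.76696478 235.59630806]
 [  0.           0.           1.        ]] [ 0.00479569 -0.65753916  0.47634899] [-2.03328991 -0.00395125 -0.73300596]
jar_mid [([319.0, 244.0, 37.0, 78.0], 0.81)]
holder [([244.0, 212.0, 84.0, 74.0], 0.61)]
flank_left [([296.0, 212.0, 13.0, 43.0], 0.8)]
flank_right [([307.0, 218.0, 10.0, 48.0], 0.76)]
feeler []
green_jar [([380.0, 305.0, 31.0, 76.0], 0.57)]
timer [([182.0, 224.0, 33.0, 27.0], 0.6)]
glass_tumbler [([374.0, 222.0, 44.0, 56.0], 0.93)]
top [[457.96680249   0.         323.90340963]
 [  0.         457.96680249 240.01231169]
 [  0.           0.           1.        ]] [ 0.40411226 -0.06853227  0.95212061] [-2.98843786e+00 -1.93113857e-03 -1.56920680e+00]
jar_mid [([360.0, 264.0, 35.0, 25.0], 0.76)]
holder [([261.0, 220.0, 62.0, 78.0], 0.81), ([344.0, 167.0, 39.0, 43.0], 0.72)]
flank_left []
flank_right []
feeler []
green_jar [([444.0, 286.0, 35.0, 22.0], 0.7)]
timer [([178.0, 283.0, 35.0, 32.0], 0.91)]
glass_tumbler [([346.0, 166.0, 38.0, 45.0], 0.86)]
```

View pics/scene0.png

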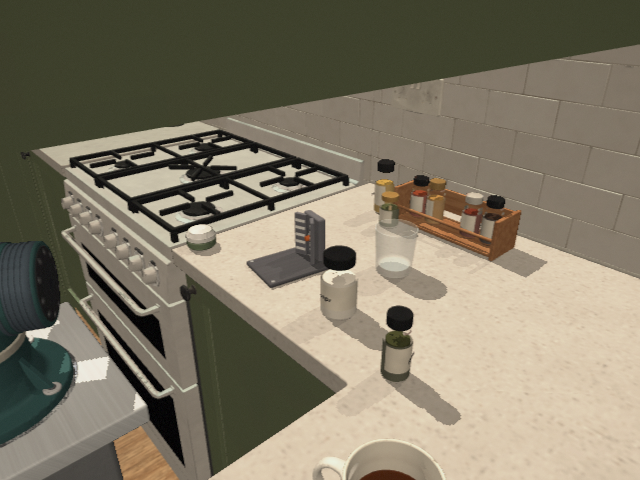

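View pics/top0.png

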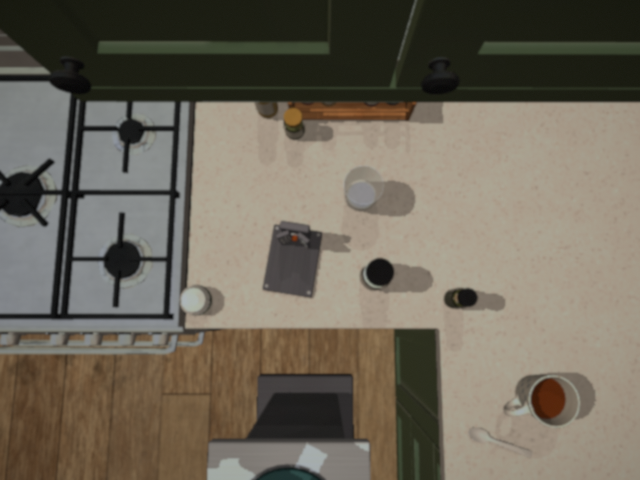

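```bash
python3 - <<'E'
import cv2
a=cv2.imread('pics/scene0.png')[190:400,160:430];cv2.imwrite('pics/scene0c.png',cv2.resize(a,None,fx=2.85,fy=2.85,interpolation=cv2.INTER_CUBIC))
a=cv2.imread('pics/top0.png')[150:330,240:490];cv2.imwrite('pics/top0c.png',cv2.resize(a,None,fx=3.2,fy=3.2,interpolation=cv2.INTER_CUBIC))
E
```

```text
(no output)
```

View pics/scene0c.png

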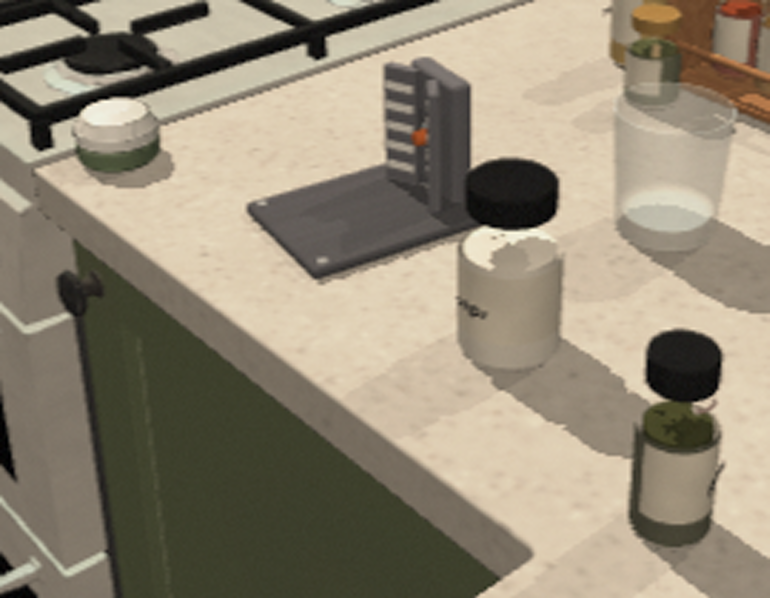

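View pics/top0c.png

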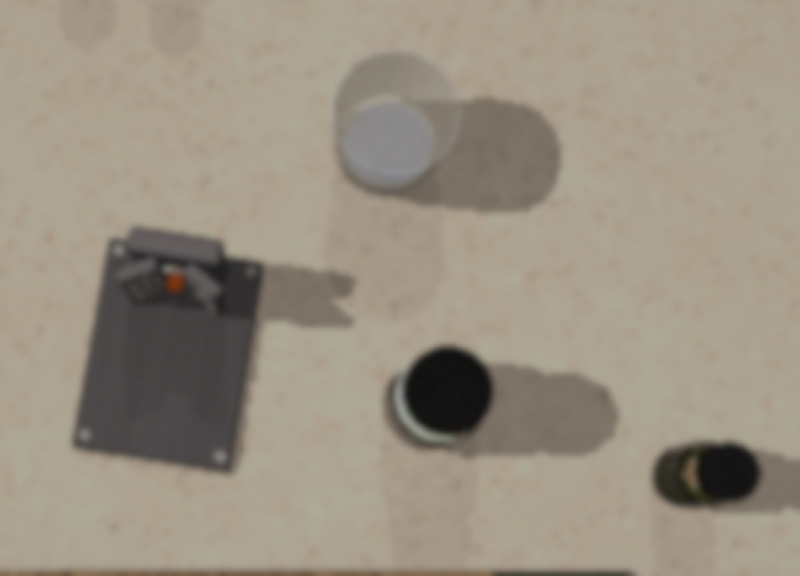

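The scene picture shows the white jar at about (339,284), with the stand behind it to the left at about (287,250) and its V facing the front. In the top picture the jar's lid is at about (380,272) and the stand plate's corners are at about (274,225), (321,232), (312,297) and (263,289). Next I turn these into positions.

```bash
python3 - <<'E'
from h import *
s=snap('top','top1');img=s['img'].astype(int)
# lid
g=img.sum(2)
m=(g<110).astype(np.uint8);m[:255]=0;m[295:]=0;m[:,:355]=0;m[:,400:]=0
n,l,stt,c=cv2.connectedComponentsWithStats(m);k=1+np.argmax(stt[1:,4]);print('lid',stt[k],c[k]);P=onz(s,*c[k],0.108);print(P)
# plate
cor=[(110,240),(260,263),(232,470),(73,446)]
W=[]
for a,b in cor:
    p=onz(s,240+a/3.2,150+b/3.2,0.008);W.append(p);print(p.round(4))
W=np.array(W);print('ctr',W.mean(0));ax=(W[0]+W[1]-W[2]-W[3])/2;ay=(W[0]+W[3]-W[1]-W[2])/2
print(np.linalg.norm(ax),np.linalg.norm(ay),np.degrees(np.arctan2(ax[1],ax[0])),np.degrees(np.arctan2(-ay[0],ay[1])))
s2=snap('scene','scene1');img2=s2['img'].astype(int);g=img2.sum(2)
m=(g<110).astype(np.uint8);m[:240]=0;m[275:]=0;m[:,:315]=0;m[:,362:]=0
n,l,stt,c=cv2.connectedComponentsWithStats(m);k=1+np.argmax(stt[1:,4]);print('lid2',stt[k],c[k],'expect',proj(s2,P[:3]-[0,0,.008]),proj(s2,P),'bot',proj(s2,[P[0],P[1],0]))
for t,b in (('green',(444,286,35,22)),('timer',(178,283,35,32)),('tumb',(346,166,38,45))):
    print(t,onz(s,b[0]+b[2]/2,b[1]+b[3]/2,.05))
print([proj(s2,w).round(1).tolist() for w in W])
E
```

```text
lid [367 260  26  25 505] [379.75445545 271.90891089]
[ 0.47504476 -0.17312994  0.108     ]
[0.5815 0.0337 0.008 ]
[ 0.5664 -0.0645  0.008 ]
[ 0.4321 -0.047   0.008 ]
[0.4472 0.055  0.008 ]
ctr [ 0.50677804 -0.00568653  0.008     ]
0.1357411025486257 0.10127941476315194 -8.229625623130762 -8.574955755981803
lid2 [323 247  32  23 637] [338.93720565 258.0188383 ] expect [337.06425033 258.36995141] [337.15478044 253.91100213] bot [335.99942131 310.8167964 ]
green [ 0.43104753 -0.33947259  0.05      ]
timer [0.42631311 0.18056778 0.05      ]
tumb [ 0.64927051 -0.15325983  0.05      ]
[[304.6, 244.1], [331.7, 264.2], [269.7, 285.5], [244.4, 261.6]]
```

>>> jog_arm(
  series=[
    {"rz":-5.5},
    {"rz":-5.5},
    {"x":-0.034,"y":0.02},
    {"x":-0.034,"y":0.02},
    {"x":-0.034,"y":0.02},
    {"x":-0.034,"y":0.02},
    {"x":-0.034,"y":0.02},
    {"x":-0.034,"y":0.02},
    {"x":-0.034,"y":0.02},
    {"x":-0.034,"y":0.02},
    {"x":-0.034,"y":0.02},
    {"x":-0.034,"y":0.02},
  ],
  claw=1,
)

```text
invalid input
```

>>> jog_arm(
  series=[
    {"rz":-5.5},
    {"rz":-5.5},
    {"x":-0.034,"y":0.02},
    {"x":-0.034,"y":0.02},
    {"x":-0.034,"y":0.02},
    {"x":-0.034,"y":0.02},
    {"x":-0.034,"y":0.02},
    {"x":-0.034,"y":0.02},
    {"x":-0.034,"y":0.02},
    {"x":-0.034,"y":0.02},
    {"x":-0.034,"y":0.02},
    {"x":-0.034,"y":0.02},
  ],
)

```text
invalid input
```

>>> jog_arm(
  series=[
    {"x":0,"y":0,"z":0,"rx":0,"ry":0,"rz":-5.5},
    {"x":0,"y":0,"z":0,"rx":0,"ry":0,"rz":-5.5},
  ],
  claw=1.0,
)

```text
time: 1.17
tool_pos: [0.1838, 0.5184, 0.2055]
ee_rot: [3.142, -0.0, 1.428]
wrist_force: [-0.8, 0.1, 0.1]
width: 0.0942
```

>>> jog_arm(
  series=[
    {"x":-0.034,"y":0.02,"z":0,"rx":0,"ry":0,"rz":0},
    {"x":-0.034,"y":0.02,"z":0,"rx":0,"ry":0,"rz":0},
    {"x":-0.034,"y":0.02,"z":0,"rx":0,"ry":0,"rz":0},
    {"x":-0.034,"y":0.02,"z":0,"rx":0,"ry":0,"rz":0},
    {"x":-0.034,"y":0.02,"z":0,"rx":0,"ry":0,"rz":0},
    {"x":-0.034,"y":0.02,"z":0,"rx":0,"ry":0,"rz":0},
    {"x":-0.034,"y":0.02,"z":0,"rx":0,"ry":0,"rz":0},
    {"x":-0.034,"y":0.02,"z":0,"rx":0,"ry":0,"rz":0},
    {"x":-0.034,"y":0.02,"z":0,"rx":0,"ry":0,"rz":0},
    {"x":-0.034,"y":0.02,"z":0,"rx":0,"ry":0,"rz":0},
  ],
)

```text
time: 2.0
tool_pos: [0.3382, 0.1464, 0.2033]
ee_rot: [3.139, -0.001, 1.45]
wrist_force: [0.3, 0.5, 0.4]
width: 0.0938
```

>>> jog_arm(
  series=[
    {"x":-0.033,"y":0.019,"z":0,"rx":0,"ry":0,"rz":0},
    {"x":-0.033,"y":0.019,"z":0,"rx":0,"ry":0,"rz":0},
    {"x":-0.033,"y":0.019,"z":0,"rx":0,"ry":0,"rz":0},
    {"x":-0.033,"y":0.019,"z":0,"rx":0,"ry":0,"rz":1.0},
    {"x":-0.033,"y":0.019,"z":0,"rx":0,"ry":0,"rz":0},
    {"x":-0.033,"y":0.019,"z":0,"rx":0,"ry":0,"rz":0},
    {"x":-0.033,"y":0.019,"z":0,"rx":0,"ry":0,"rz":0},
    {"x":-0.033,"y":0.019,"z":0,"rx":0,"ry":0,"rz":0},
    {"x":-0.02,"y":0.012,"z":0,"rx":0,"ry":0,"rz":0},
    {"x":0,"y":0,"z":0,"rx":0,"ry":0,"rz":0},
  ],
)

```text
time: 2.83
tool_pos: [0.4673, -0.1807, 0.206]
ee_rot: [3.128, -0.001, 1.421]
wrist_force: [-0.2, 0.2, -0.4]
width: 0.094
```

```bash
python3 - <<'E'
from h import *
st()
s=snap('wrist','w1');print(s['mtx'],s['origin'],s['attitude'])
st()
E
```

```text
{'time': 2.8333, 'tool_pos': [0.4673, -0.1807, 0.206], 'ee_rot': [3.1282, -0.001, 1.4208], 'wrist_force': [-0.2246, 0.2329, -0.4311], 'wrist_torque': [0.0454, 0.0214, -0.0113], 'width': 0.094}
[[371.64829954   0.         318.44620106]
 [  0.         371.64829954 241.15811634]
 [  0.           0.           1.        ]] [ 0.39030593 -0.16885097  0.38331695] [ 2.86842554e+00 -1.22302016e-04  1.42198006e+00]
{'time': 2.8833, 'tool_pos': [0.4666, -0.179, 0.206], 'ee_rot': [3.129, -0.0021, 1.4217], 'wrist_force': [-0.0423, 0.6163, 0.5579], 'wrist_torque': [0.0065, -0.0167, -0.0447], 'width': 0.0937}
```

View pics/w1.png

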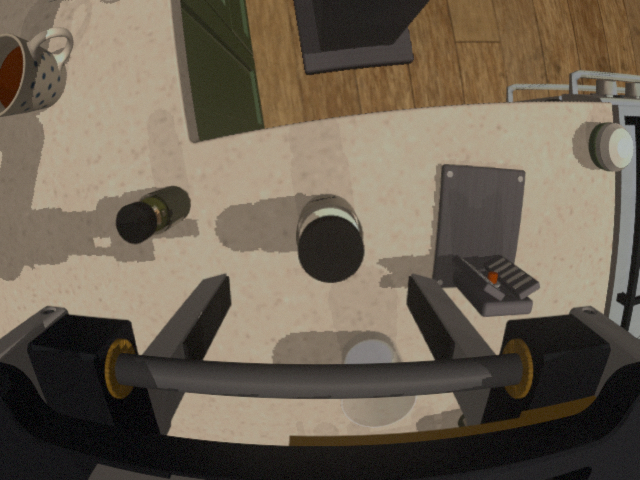

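```bash
python3 - <<'E'
from h import *
s=snap('wrist','w2');o=st();g=s['img'].astype(int).sum(2)
m=(g<110).astype(np.uint8);m[:195]=0;m[290:]=0;m[:,:290]=0;m[:,370:]=0
n,l,S,c=cv2.connectedComponentsWithStats(m);k=1+np.argmax(S[1:,4]);print(S[k],c[k])
x,y,w,h,_=S[k]
for z in(.108,.110):print(onz(s,*c[k],z,True).round(4))
print('bottom y=',[onz(s,x,c[k][1],.108,True)[1],onz(s,x+w,c[k][1],.108,True)[1]])
for p in ((443,166),(526,170),(433,288)):print(onz(s,*p,.008,True).round(4))
a=s['img'][150:330,400:560];cv2.imwrite('pics/w2c.png',cv2.cvtColor(cv2.resize(a,None,fx=3.3,fy=3.3,interpolation=cv2.INTER_CUBIC),cv2.COLOR_RGB2BGR))
E
```

```text
{'time': 2.9333, 'tool_pos': [0.4663, -0.1773, 0.2062], 'ee_rot': [3.1291, -0.0031, 1.4236], 'wrist_force': [0.2885, -0.0487, 0.4846], 'wrist_torque': [0.0319, 0.0001, -0.0101], 'width': 0.0939}
[ 296  218   65   65 2441] [327.0643179  248.73043834]
[ 0.4729 -0.1727  0.108 ]
[ 0.4723 -0.1727  0.11  ]
bottom y= [np.float64(-0.1965105751484307), np.float64(-0.14659781150338397)]
[ 0.4322 -0.0418  0.008 ]
[0.4459 0.0604 0.008 ]
[ 0.5671 -0.0624  0.008 ]
```

View pics/w2c.png

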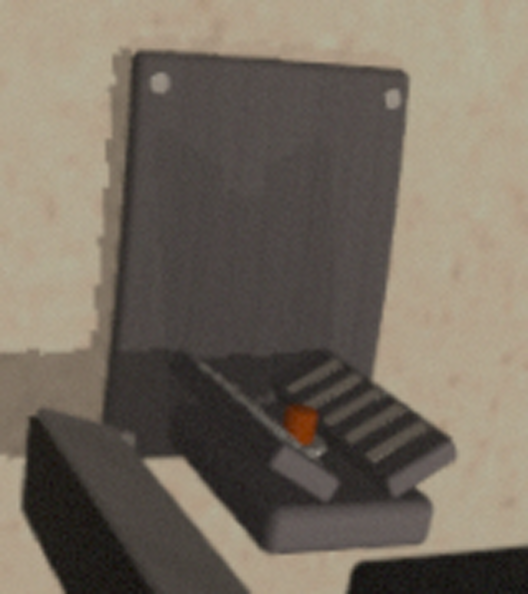

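>>> jog_arm(
  series=[
    {"x":0.005,"y":0.006,"z":0.02,"rx":0.7,"ry":0,"rz":0},
    {"x":0,"y":0,"z":0.035,"rx":0,"ry":0,"rz":0},
    {"x":0,"y":0,"z":0.035,"rx":0,"ry":0,"rz":0},
    {"x":0,"y":0,"z":0.03,"rx":0,"ry":0,"rz":0},
    {"x":0,"y":0,"z":0.025,"rx":0,"ry":0,"rz":0},
    {"x":0,"y":0,"z":0.01,"rx":0,"ry":0,"rz":0},
    {"x":0,"y":0,"z":0,"rx":0,"ry":0,"rz":0},
  ],
)

```text
time: 3.52
tool_pos: [0.4749, -0.1623, 0.0522]
ee_rot: [3.131, -0.004, 1.435]
wrist_force: [0.5, -0.1, 0.4]
width: 0.0941
```

```bash
python3 - <<'E'
from h import *
st()
s=snap('wrist','w3')
g=s['img'].astype(int).sum(2)
m=(g<110).astype(np.uint8);m[:,:200]=0;m[:,440:]=0;m[330:]=0
n,l,S,c=cv2.connectedComponentsWithStats(m)
for k in range(1,n):
  if S[k,4]>400:print(S[k],c[k],onz(s,*c[k],.108,True))
E
```

```text
{'time': 3.5167, 'tool_pos': [0.4749, -0.1623, 0.0522], 'ee_rot': [3.1308, -0.004, 1.4351], 'wrist_force': [0.5252, -0.0555, 0.4437], 'wrist_torque': [0.0311, -0.0246, -0.0898], 'width': 0.0941}
[ 311    0  105   38 2372] [356.90556492  15.2841484 ] [ 0.35733883 -0.13349463  0.108     ]
[200 277  31  53 891] [216.05611672 307.81593715] [ 0.45196704 -0.19737717  0.108     ]
[ 234  281  122   49 4521] [294.85467817 308.99867286] [ 0.45578376 -0.16815571  0.108     ]
[408 280  32  50 791] [422.47029077 310.8091024 ] [ 0.4636667  -0.12135963  0.108     ]
```

View pics/w3.png

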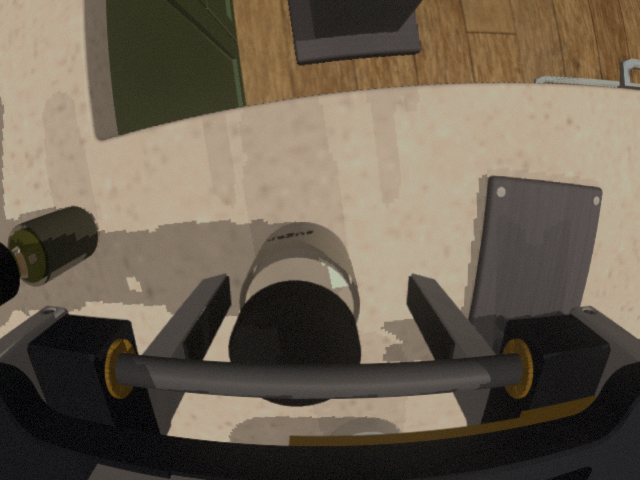

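>>> jog_arm(
  series=[
    {"x":-0.006,"y":0,"z":0.006,"rx":0.4,"ry":0,"rz":0.5},
    {"x":-0.004,"y":0,"z":0.006,"rx":0.2,"ry":-0.2,"rz":0},
    {"x":0,"y":0,"z":0.003,"rx":0,"ry":0,"rz":0},
    {"x":0,"y":0,"z":0,"rx":0,"ry":0,"rz":0},
  ],
)

```text
time: 3.9
tool_pos: [0.478, -0.1739, 0.0438]
ee_rot: [3.13, 0.004, 1.428]
wrist_force: [-0.1, -0.3, -0.6]
width: 0.094
```

>>> jog_arm(
  series=[
    {"x":0.0,"y":-0.004,"z":0.006,"rx":0.6,"ry":0.2,"rz":0.2},
    {"x":0,"y":0,"z":0.002,"rx":0.3,"ry":0,"rz":0},
    {"x":0,"y":0,"z":0,"rx":0,"ry":0,"rz":0},
  ],
)

```text
time: 4.15
tool_pos: [0.4754, -0.1747, 0.0373]
ee_rot: [-3.14, 0.001, 1.423]
wrist_force: [-0.7, -0.3, 0.3]
width: 0.0939
```

```bash
python3 - <<'E'
from h import *
s=snap('wrist','w4')
st()
E
```

```text
{'time': 4.2, 'tool_pos': [0.4752, -0.1746, 0.0372], 'ee_rot': [-3.1402, 0.0011, 1.4228], 'wrist_force': [-0.5938, -0.2058, 0.4253], 'wrist_torque': [0.0123, 0.0286, -0.015], 'width': 0.094}
```

View pics/w4.png

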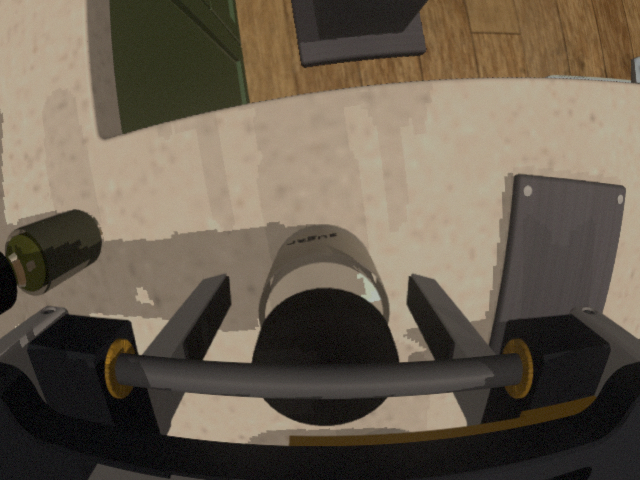

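The jar now sits between the fingers, with the lid at x≈326 and the finger middle at about 319, so I close the gripper.

>>> jog_arm(
  series=[
    {"x":0,"y":0,"z":0,"rx":0,"ry":0,"rz":0},
    {"x":0,"y":0,"z":0,"rx":0,"ry":0,"rz":0},
    {"x":0,"y":0,"z":0,"rx":0,"ry":0,"rz":0},
    {"x":0,"y":0,"z":0,"rx":0,"ry":0,"rz":0},
    {"x":0,"y":0,"z":0,"rx":0,"ry":0,"rz":0},
    {"x":0,"y":0,"z":0,"rx":0,"ry":0,"rz":0},
  ],
  claw=0,
)

```text
time: 4.7
tool_pos: [0.4756, -0.174, 0.0376]
ee_rot: [-3.141, -0.0, 1.423]
wrist_force: [-0.2, 1.7, 0.7]
width: 0.0601
```

```bash
python3 - <<'E'
from h import *
st()
E
```

```text
{'time': 4.7, 'tool_pos': [0.4756, -0.174, 0.0376], 'ee_rot': [-3.1407, -0.0004, 1.4226], 'wrist_force': [-0.2396, 1.6783, 0.683], 'wrist_torque': [0.3465, -0.0763, 0.0599], 'width': 0.0601}
```

>>> jog_arm(
  series=[
    {"x":0,"y":0,"z":-0.012,"rx":0,"ry":0,"rz":0},
    {"x":0,"y":0,"z":-0.02,"rx":0,"ry":0,"rz":0},
    {"x":0.01,"y":-0.002,"z":-0.008,"rx":0,"ry":0,"rz":0},
    {"x":0.02,"y":-0.003,"z":0,"rx":0,"ry":0,"rz":0},
    {"x":0.025,"y":-0.0035,"z":0,"rx":0,"ry":0,"rz":0},
    {"x":0.03,"y":-0.004,"z":0,"rx":0,"ry":0,"rz":0},
    {"x":0.03,"y":-0.004,"z":0,"rx":0,"ry":0,"rz":0},
    {"x":0.025,"y":-0.0035,"z":0,"rx":0,"ry":0,"rz":0},
    {"x":0.02,"y":-0.003,"z":0,"rx":0,"ry":0,"rz":0},
    {"x":0.008,"y":0,"z":0,"rx":0,"ry":0,"rz":0},
    {"x":0,"y":0,"z":0,"rx":0,"ry":0,"rz":0},
    {"x":0,"y":0,"z":0,"rx":0,"ry":0,"rz":0},
  ],
)

```text
time: 5.7
tool_pos: [0.4683, 0.0081, 0.0682]
ee_rot: [-3.12, -0.003, 1.421]
wrist_force: [-0.2, -0.5, -3.6]
width: 0.0598
```

```bash
python3 - <<'E'
from h import *
s=snap('top','t5');s=snap('scene','s5');s=snap('wrist','w5')
st()
a=cv2.imread('pics/top0.png')
for f,(y,x) in (('t5',(180,220)),('s5',(150,200))):
    a=cv2.imread(f'pics/{f}.png')[y:y+160,x:x+200];cv2.imwrite(f'pics/{f}c.png',cv2.resize(a,None,fx=3.5,fy=3.5,interpolation=cv2.INTER_CUBIC))
E
```

```text
{'time': 5.85, 'tool_pos': [0.4688, 0.007, 0.0685], 'ee_rot': [-3.1205, -0.0035, 1.4184], 'wrist_force': [0.4734, -0.2594, -3.3444], 'wrist_torque': [-0.0097, -0.0341, -0.0256], 'width': 0.0594}
```

View pics/t5c.png

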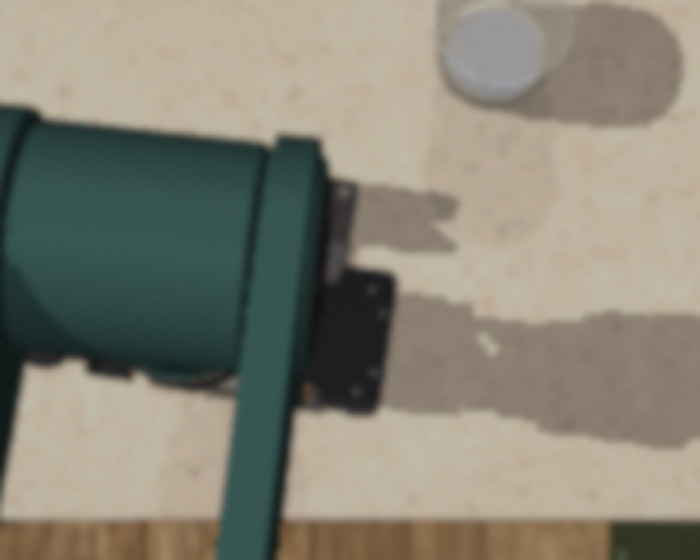

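View pics/s5c.png

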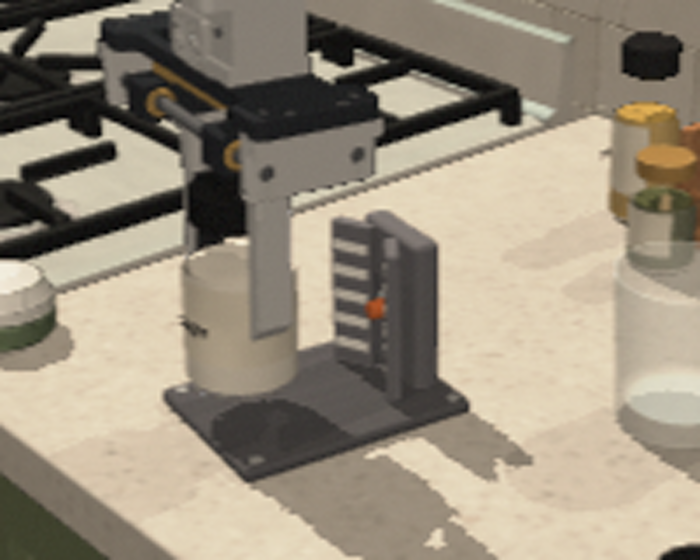

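View pics/w5.png

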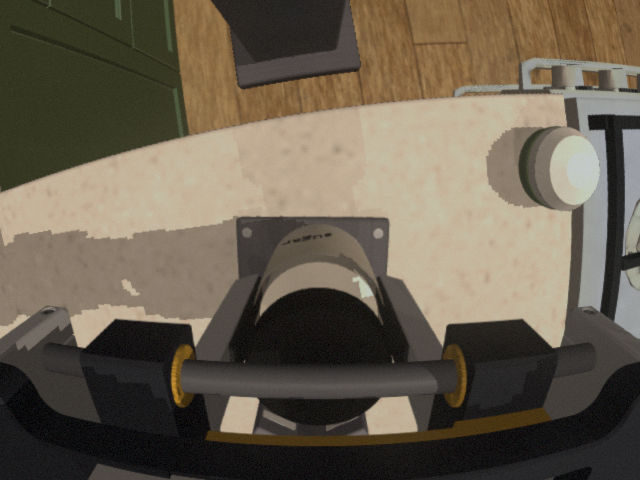

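```bash
python3 - <<'E'
from h import *
s=snap('wrist','w6')
o=st()
a=s['img'][200:260,225:405];cv2.imwrite('pics/w6c.png',cv2.cvtColor(cv2.resize(a,None,fx=4.4,fy=4.4,interpolation=cv2.INTER_CUBIC),cv2.COLOR_RGB2BGR))
b=s['img'][370:440,210:420];cv2.imwrite('pics/w6d.png',cv2.cvtColor(cv2.resize(b,None,fx=3.8,fy=3.8,interpolation=cv2.INTER_CUBIC),cv2.COLOR_RGB2BGR))
A=onz(s,237,217,.008,True);B=onz(s,388,218,.008,True);print(A,B,np.linalg.norm(A-B),np.degrees(np.arctan2(-(B-A)[0],(B-A)[1])))
A=onz(s,247,232.5,.008,True);B=onz(s,378,233,.008,True);print(A,B,np.linalg.norm(A-B),np.degrees(np.arctan2(-(B-A)[0],(B-A)[1])))
y=o['ee_rot'][2];tx=np.array([np.cos(y),np.sin(y)]);print('lateral of plate mid vs tcp in tool x',((A+B)[:2]/2-np.array(o['tool_pos'])[:2])@tx)
E
```

```text
{'time': 5.9, 'tool_pos': [0.469, 0.0068, 0.0687], 'ee_rot': [-3.1209, -0.0036, 1.418], 'wrist_force': [-0.6392, 0.108, -3.9685], 'wrist_torque': [0.0217, -0.0235, 0.0308], 'width': 0.0598}
[ 0.43124033 -0.0416804   0.008     ] [0.44716698 0.05755532 0.008     ] 0.1005056580802799 -9.117825422634725
[ 0.44268868 -0.03693979  0.008     ] [0.45630684 0.04965986 0.008     ] 0.08766386463015993 -8.936813701387301
lateral of plate mid vs tcp in tool x -0.003439696166324878
```

View pics/w6c.png

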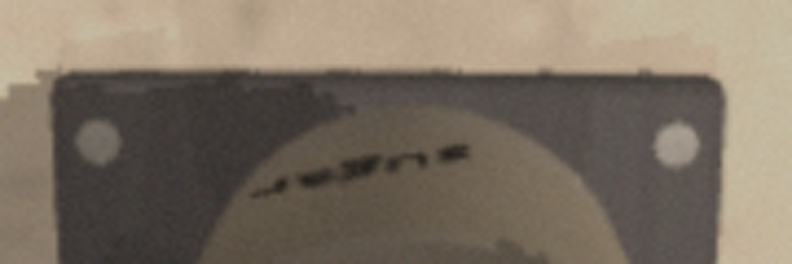

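View pics/w6d.png

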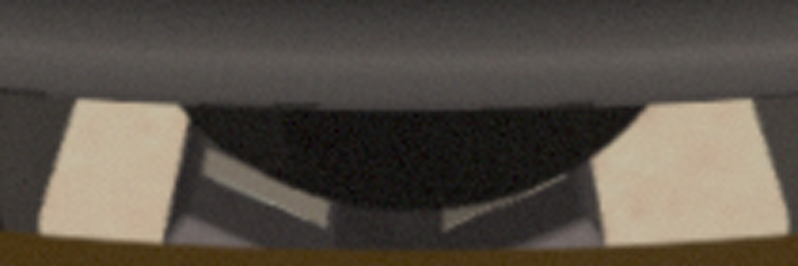

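>>> jog_arm(
  series=[
    {"x":-0.002,"y":0.008,"z":0,"rx":-0.6,"ry":-0.1,"rz":0},
    {"x":-0.0015,"y":0.008,"z":0.004,"rx":-0.5,"ry":-0.1,"rz":0},
    {"x":0,"y":0.003,"z":0.006,"rx":-0.2,"ry":0,"rz":0},
    {"x":0,"y":0,"z":0.005,"rx":0,"ry":0,"rz":0},
    {"x":0,"y":0,"z":0.002,"rx":0,"ry":0,"rz":0},
    {"x":0,"y":0,"z":0,"rx":0,"ry":0,"rz":0},
    {"x":0,"y":0,"z":0,"rx":0,"ry":0,"rz":0},
  ],
)

```text
time: 6.48
tool_pos: [0.4896, -0.0042, 0.049]
ee_rot: [3.138, 0.001, 1.412]
wrist_force: [-0.5, 0.2, -2.8]
width: 0.0603
```

```bash
cat >> h.py <<'E'
def sf(yaw=-8.8):
    from scipy.spatial.transform import Rotation as R
    o=robot.get_obs();c,s_=np.cos(np.radians(yaw)),np.sin(np.radians(yaw))
    M=np.array([[c,s_,0],[-s_,c,0],[0,0,1]])
    p=M@(np.array(o['tool_pos'])-[.5084,-.0028,0]);f=M@np.array(o['wrist_force']);t=M@np.array(o['wrist_torque'])
    e=R.from_euler('xyz',o['ee_rot']);w=R.from_euler('xyz',[np.pi,0,np.radians(90+yaw)])
    d=(e.inv()*w).as_rotvec(degrees=True)
    print('t',round(o['time'],2),'p_mm',(p*1e3).round(2),'F',f.round(2),'T',t.round(3),'rot needed(tool deg)',d.round(2),'w',round(o['width'],4))
E
python3 -c "
from h import *
sf()"
```

```text
t 6.48 p_mm [-18.32  -4.26  48.98] F [-0.51  0.09 -2.79] T [0.022 0.018 0.002] rot needed(tool deg) [ 0.22  0.08 -0.33] w 0.0603
```

>>> jog_arm(
  series=[
    {"x":0.003,"y":0,"z":0.001,"rx":0.2,"ry":0,"rz":-0.3},
    {"x":0.001,"y":0,"z":0.001,"rx":0,"ry":0,"rz":0},
    {"x":0,"y":0,"z":0,"rx":0,"ry":0,"rz":0},
    {"x":0,"y":0,"z":0,"rx":0,"ry":0,"rz":0},
  ],
)

```text
time: 6.82
tool_pos: [0.4901, 0.0005, 0.0468]
ee_rot: [-3.141, 0.001, 1.418]
wrist_force: [0.7, -0.4, -2.8]
width: 0.0595
```

```bash
python3 -c "
from h import *
sf()"
```

```text
t 6.82 p_mm [-18.63   0.48  46.76] F [ 0.75 -0.26 -2.77] T [ 0.021  0.017 -0.05 ] rot needed(tool deg) [-0.02  0.07  0.03] w 0.0595
```

>>> jog_arm(
  series=[
    {"x":-0.0004,"y":0,"z":0.001,"rx":0,"ry":0,"rz":0},
    {"x":0,"y":0,"z":0.0005,"rx":0,"ry":0,"rz":0},
    {"x":0,"y":0,"z":0.0005,"rx":0,"ry":0,"rz":0},
  ],
)

```text
time: 7.07
tool_pos: [0.4904, 0.0004, 0.0456]
ee_rot: [3.141, 0.001, 1.419]
wrist_force: [-0.7, -0.1, 0.6]
width: 0.0596
```

```bash
python3 -c "
from h import *
sf()"
```

```text
t 7.07 p_mm [-18.32   0.37  45.58] F [-0.66 -0.25  0.61] T [0.056 0.373 0.007] rot needed(tool deg) [0.05 0.07 0.08] w 0.0596
```

>>> jog_arm(
  series=[
    {"x":-0.0003,"y":0.002,"z":0.0003,"rx":0,"ry":0,"rz":0},
    {"x":0,"y":0.003,"z":0,"rx":0,"ry":0,"rz":0},
    {"x":0,"y":0.003,"z":0,"rx":0,"ry":0,"rz":0},
    {"x":0,"y":0.003,"z":0,"rx":0,"ry":0,"rz":0},
    {"x":0,"y":0.003,"z":0,"rx":0,"ry":0,"rz":0},
    {"x":0,"y":0.002,"z":0,"rx":0,"ry":0,"rz":0},
    {"x":0,"y":0,"z":0,"rx":0,"ry":0,"rz":0},
  ],
)

```text
time: 7.65
tool_pos: [0.5079, -0.0027, 0.0456]
ee_rot: [3.141, 0.001, 1.418]
wrist_force: [0.1, 1.2, -2.6]
width: 0.0603
```

```bash
python3 -c "
from h import *
sf()"
```

```text
t 7.65 p_mm [-5.000e-01 -2.000e-02  4.562e+01] F [-0.08  1.25 -2.61] T [0.053 0.172 0.039] rot needed(tool deg) [0.05 0.06 0.06] w 0.0603
```

>>> jog_arm(
  series=[
    {"x":0,"y":0.0015,"z":0,"rx":0,"ry":0,"rz":0},
    {"x":0,"y":0.0015,"z":0,"rx":0,"ry":0,"rz":0},
    {"x":0,"y":0.0015,"z":0,"rx":0,"ry":0,"rz":0},
    {"x":0,"y":0.0015,"z":0,"rx":0,"ry":0,"rz":0},
    {"x":0,"y":0.0005,"z":0,"rx":0,"ry":0,"rz":0},
  ],
)

```text
time: 8.07
tool_pos: [0.5144, -0.0037, 0.0456]
ee_rot: [-3.141, 0.001, 1.418]
wrist_force: [-1.8, -0.7, -2.9]
width: 0.0599
```

```bash
python3 -c "
from h import *
sf()"
```

```text
t 8.07 p_mm [6.080e+00 4.000e-02 4.558e+01] F [-1.64 -0.98 -2.86] T [ 0.027  0.247 -0.022] rot needed(tool deg) [-0.04  0.06  0.07] w 0.0599
```

>>> jog_arm(
  series=[
    {"x":0,"y":0.0008,"z":0,"rx":0,"ry":0,"rz":0},
    {"x":0,"y":0.0008,"z":0,"rx":0,"ry":0,"rz":0},
    {"x":0,"y":0.0005,"z":0,"rx":0,"ry":0,"rz":0},
  ],
)

```text
time: 8.32
tool_pos: [0.5164, -0.004, 0.0456]
ee_rot: [-3.14, 0.001, 1.418]
wrist_force: [-1.5, 0.1, -2.1]
width: 0.0599
```

```bash
python3 -c "
from h import *
sf()"
```

```text
t 8.32 p_mm [8.10e+00 3.00e-02 4.56e+01] F [-1.51 -0.16 -2.13] T [0.067 0.218 0.032] rot needed(tool deg) [-0.08  0.06  0.07] w 0.0599
```

>>> jog_arm(
  series=[
    {"x":0,"y":0.0005,"z":0,"rx":0,"ry":0,"rz":0},
    {"x":0,"y":0.0005,"z":0,"rx":0,"ry":0,"rz":0},
  ],
)

```text
time: 8.48
tool_pos: [0.5173, -0.0042, 0.0456]
ee_rot: [-3.14, 0.001, 1.418]
wrist_force: [-2.0, 0.2, -1.1]
width: 0.0597
```

```bash
python3 -c "
from h import *
sf()"
```

```text
t 8.48 p_mm [ 9.00e+00 -1.00e-02  4.56e+01] F [-2.01 -0.09 -1.1 ] T [-0.047  0.267 -0.022] rot needed(tool deg) [-0.1   0.06  0.07] w 0.0597
```

>>> jog_arm(
  series=[
    {"x":0,"y":0.0004,"z":-0.0001,"rx":0,"ry":0,"rz":0},
    {"x":0,"y":0.0004,"z":-0.0001,"rx":0,"ry":0,"rz":0},
  ],
)

```text
time: 8.65
tool_pos: [0.5175, -0.0042, 0.0456]
ee_rot: [-3.138, 0.001, 1.419]
wrist_force: [-3.6, -0.6, -1.5]
width: 0.0595
```

```bash
python3 -c "
from h import *
sf()"
```

```text
t 8.65 p_mm [ 9.22e+00 -1.00e-02  4.56e+01] F [-3.46 -1.11 -1.47] T [0.088 0.406 0.078] rot needed(tool deg) [-0.19  0.07  0.08] w 0.0595
```

>>> jog_arm(
  series=[
    {"x":-0.0001,"y":0.0006,"z":-0.0001,"rx":-0.2,"ry":0,"rz":0},
    {"x":0,"y":0.0006,"z":-0.0001,"rx":-0.1,"ry":0,"rz":0},
  ],
)

```text
time: 8.82
tool_pos: [0.5176, -0.0042, 0.0456]
ee_rot: [-3.141, 0.001, 1.419]
wrist_force: [-4.0, 0.4, -0.6]
width: 0.0597
```

```bash
python3 -c "
from h import *
sf()
for i in range(4):
  cams.snapshot('top');sf()"
```

```text
t 8.82 p_mm [ 9.330e+00 -2.000e-02  4.558e+01] F [-3.96 -0.24 -0.59] T [0.039 0.736 0.059] rot needed(tool deg) [-0.03  0.06  0.08] w 0.0597
t 8.87 p_mm [ 9.310e+00 -4.000e-02  4.556e+01] F [-3.48  0.25 -0.69] T [0.054 0.757 0.08 ] rot needed(tool deg) [-0.03  0.06  0.08] w 0.0597
t 8.92 p_mm [ 9.340e+00 -3.000e-02  4.559e+01] F [-4.17 -0.83 -0.1 ] T [0.032 0.735 0.034] rot needed(tool deg) [-0.03  0.06  0.08] w 0.0595
t 8.97 p_mm [ 9.33 -0.05 45.58] F [-4.1  -0.16 -0.96] T [0.039 0.781 0.088] rot needed(tool deg) [-0.03  0.06  0.08] w 0.0597
t 9.02 p_mm [ 9.330e+00 -3.000e-02  4.555e+01] F [-3.22  0.03 -0.33] T [0.051 0.824 0.061] rot needed(tool deg) [-0.04  0.06  0.08] w 0.0599
```

>>> jog_arm(
  series=[
    {"x":0,"y":0.0006,"z":-0.0005,"rx":0,"ry":0,"rz":0},
    {"x":0,"y":0.0008,"z":-0.0005,"rx":0,"ry":0,"rz":0},
  ],
)

```text
time: 9.18
tool_pos: [0.5176, -0.0043, 0.0457]
ee_rot: [-3.138, 0.001, 1.419]
wrist_force: [-6.5, 0.4, -1.9]
width: 0.0599
```

```bash
python3 -c "
from h import *
sf()
for i in range(3):
  cams.snapshot('top');sf()"
```

```text
t 9.18 p_mm [ 9.28 -0.12 45.65] F [-6.46 -0.64 -1.88] T [-0.011  0.845  0.093] rot needed(tool deg) [-0.23  0.08  0.09] w 0.0599
t 9.23 p_mm [ 9.26 -0.13 45.64] F [-5.03 -0.25 -1.97] T [0.033 0.858 0.076] rot needed(tool deg) [-0.24  0.08  0.1 ] w 0.06
t 9.28 p_mm [ 9.28 -0.13 45.65] F [-5.68 -0.79 -1.6 ] T [-0.002  0.735  0.055] rot needed(tool deg) [-0.24  0.08  0.1 ] w 0.0597
t 9.33 p_mm [ 9.29 -0.14 45.64] F [-4.81 -0.62 -2.25] T [-0.031  0.742  0.047] rot needed(tool deg) [-0.23  0.08  0.09] w 0.0596
```

>>> jog_arm(
  series=[
    {"x":-0.0001,"y":0.001,"z":-0.0004,"rx":-0.25,"ry":0,"rz":0},
    {"x":-0.0001,"y":0.0012,"z":-0.0004,"rx":-0.15,"ry":0,"rz":0},
    {"x":-0.0001,"y":0.0014,"z":-0.0004,"rx":-0.2,"ry":0,"rz":0},
  ],
)

```text
time: 9.58
tool_pos: [0.5177, -0.0044, 0.0456]
ee_rot: [-3.139, 0.001, 1.419]
wrist_force: [-7.5, 1.8, 0.1]
width: 0.0593
```

```bash
python3 -c "
from h import *
sf()
for i in range(3):
  cams.snapshot('top');sf()"
```

```text
t 9.58 p_mm [ 9.4 -0.2 45.6] F [-7.64  0.61  0.11] T [0.079 1.207 0.024] rot needed(tool deg) [-0.13  0.06  0.12] w 0.0593
t 9.63 p_mm [ 9.39 -0.2  45.59] F [-7.5  -0.7   0.38] T [0.113 1.132 0.033] rot needed(tool deg) [-0.13  0.07  0.12] w 0.0598
t 9.68 p_mm [ 9.39 -0.2  45.59] F [-6.21 -0.58 -1.17] T [0.067 1.103 0.087] rot needed(tool deg) [-0.13  0.07  0.12] w 0.0601
t 9.73 p_mm [ 9.39 -0.23 45.59] F [-6.37 -0.71 -1.01] T [ 0.068  1.144 -0.002] rot needed(tool deg) [-0.13  0.07  0.12] w 0.0596
```

>>> jog_arm(
  series=[
    {"x":-0.0002,"y":0.0014,"z":-0.0006,"rx":0.05,"ry":0,"rz":0.1},
    {"x":-0.0002,"y":0.0017,"z":-0.0006,"rx":0,"ry":0,"rz":0},
  ],
)

```text
time: 9.9
tool_pos: [0.5175, -0.0047, 0.0458]
ee_rot: [-3.131, 0.001, 1.418]
wrist_force: [-8.8, 0.9, 0.3]
width: 0.0597
```

```bash
python3 -c "
from h import *
sf()
for i in range(3):
  cams.snapshot('top');sf()"
```

```text
t 9.9 p_mm [ 9.26 -0.49 45.78] F [-8.79 -0.43  0.33] T [0.063 1.147 0.086] rot needed(tool deg) [-0.61  0.07  0.05] w 0.0597
t 9.95 p_mm [ 9.26 -0.52 45.81] F [-8.9  -0.86 -0.15] T [0.094 1.148 0.115] rot needed(tool deg) [-0.63  0.07  0.05] w 0.0596
t 10.0 p_mm [ 9.29 -0.51 45.82] F [-8.82  0.17 -0.09] T [0.079 1.065 0.084] rot needed(tool deg) [-0.61  0.07  0.05] w 0.06
t 10.05 p_mm [ 9.25 -0.51 45.78] F [-8.06 -0.01  0.04] T [0.082 1.092 0.1  ] rot needed(tool deg) [-0.61  0.08  0.05] w 0.0596
```

>>> jog_arm(
  series=[
    {"x":0,"y":-0.0005,"z":-0.0002,"rx":-0.3,"ry":0,"rz":0},
    {"x":0,"y":-0.001,"z":-0.0002,"rx":-0.3,"ry":0,"rz":0},
    {"x":0,"y":-0.001,"z":0,"rx":0,"ry":0,"rz":0},
    {"x":0,"y":0,"z":0,"rx":0,"ry":0,"rz":0},
  ],
)

```text
time: 10.38
tool_pos: [0.5172, -0.0047, 0.0458]
ee_rot: [3.135, 0.001, 1.418]
wrist_force: [-1.2, 0.1, -4.4]
width: 0.0596
```

```bash
python3 -c "
from h import *
sf()
snap('scene','s7');sf()
a=cv2.imread('pics/s7.png')[150:310,200:400];cv2.imwrite('pics/s7c.png',cv2.resize(a,None,fx=3.5,fy=3.5,interpolation=cv2.INTER_CUBIC))
snap('wrist','w7');sf()
b=cv2.imread('pics/w7.png')[190:450,210:430];cv2.imwrite('pics/w7c.png',cv2.resize(b,None,fx=2.3,fy=2.3,interpolation=cv2.INTER_CUBIC))
"
```

```text
t 10.38 p_mm [ 9.03 -0.53 45.77] F [-1.24 -0.1  -4.4 ] T [ 0.06   0.173 -0.02 ] rot needed(tool deg) [0.35 0.07 0.03] w 0.0596
t 10.43 p_mm [ 9.12 -0.52 45.81] F [-0.36 -0.17 -5.07] T [0.028 0.084 0.021] rot needed(tool deg) [0.35 0.07 0.03] w 0.0597
t 10.48 p_mm [ 9.04 -0.52 45.8 ] F [-1.24  0.29 -4.08] T [0.039 0.144 0.003] rot needed(tool deg) [0.33 0.07 0.03] w 0.0597
```

View pics/s7c.png

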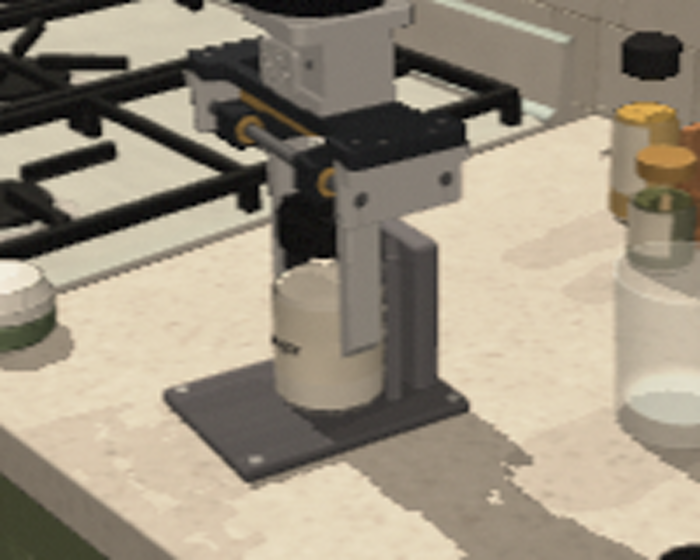

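View pics/w7c.png

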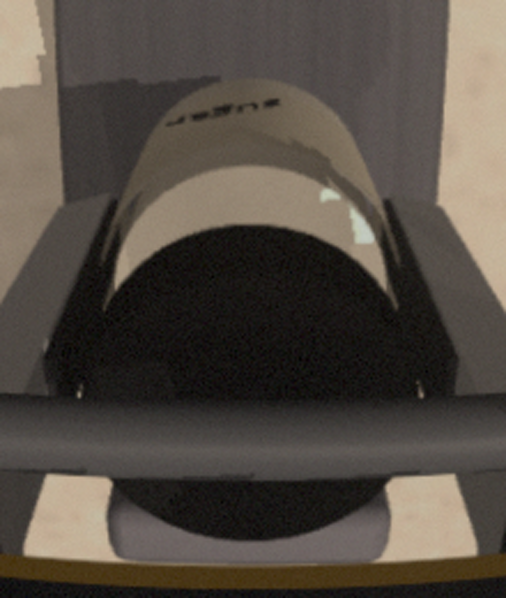

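>>> jog_arm(
  series=[
    {"x":0.0003,"y":-0.0012,"z":0,"rx":0.3,"ry":0,"rz":0},
    {"x":0,"y":-0.0005,"z":0,"rx":0,"ry":0,"rz":0},
    {"x":0,"y":0,"z":0,"rx":0,"ry":0,"rz":0},
  ],
)

```text
time: 10.73
tool_pos: [0.5164, -0.0043, 0.046]
ee_rot: [3.14, 0.001, 1.418]
wrist_force: [0.2, -0.1, -4.0]
width: 0.0594
```

```bash
python3 -c "
from h import *
sf()
for i in range(2):
  cams.snapshot('top');sf()"
```

```text
t 10.73 p_mm [ 8.1  -0.31 46.04] F [ 0.26 -0.06 -3.99] T [0.014 0.131 0.038] rot needed(tool deg) [0.1  0.08 0.02] w 0.0594
t 10.78 p_mm [ 8.17 -0.31 46.03] F [-1.1   0.28 -4.34] T [ 0.002  0.083 -0.03 ] rot needed(tool deg) [0.11 0.08 0.02] w 0.0598
t 10.83 p_mm [ 8.15 -0.33 46.04] F [-0.25 -0.19 -4.73] T [ 0.07   0.104 -0.052] rot needed(tool deg) [0.11 0.08 0.02] w 0.0598
```

>>> jog_arm(
  series=[
    {"x":0,"y":0.0006,"z":0,"rx":0.1,"ry":0,"rz":0},
    {"x":0,"y":0.0006,"z":0,"rx":0,"ry":0,"rz":0},
    {"x":0,"y":0.0006,"z":0,"rx":0,"ry":0,"rz":0},
    {"x":0,"y":0.0006,"z":0,"rx":-0.05,"ry":0,"rz":0},
  ],
)

```text
time: 11.17
tool_pos: [0.5177, -0.0048, 0.0459]
ee_rot: [-3.139, 0.002, 1.418]
wrist_force: [-2.2, 0.2, -2.5]
width: 0.0595
```

```bash
python3 -c "
from h import *
sf()
for i in range(3):
  cams.snapshot('top');sf()"
```

```text
t 11.17 p_mm [ 9.54 -0.54 45.88] F [-2.17 -0.17 -2.53] T [-0.078  0.469 -0.033] rot needed(tool deg) [-0.12  0.11  0.03] w 0.0595
t 11.22 p_mm [ 9.55 -0.57 45.82] F [-3.36 -0.56 -1.79] T [-0.031  0.467  0.036] rot needed(tool deg) [-0.12  0.11  0.03] w 0.0593
t 11.27 p_mm [ 9.56 -0.55 45.83] F [-2.67 -0.79 -3.78] T [-0.154  0.508  0.053] rot needed(tool deg) [-0.11  0.11  0.03] w 0.0595
t 11.32 p_mm [ 9.56 -0.57 45.83] F [-3.99 -0.64 -3.49] T [-0.097  0.473  0.024] rot needed(tool deg) [-0.11  0.11  0.03] w 0.0601
```

>>> jog_arm(
  series=[
    {"x":-0.0003,"y":0.0006,"z":-0.0001,"rx":-0.1,"ry":0,"rz":0},
    {"x":-0.0003,"y":0.0006,"z":-0.0001,"rx":-0.1,"ry":0,"rz":0},
    {"x":-0.0003,"y":0.0006,"z":-0.0001,"rx":-0.1,"ry":0,"rz":0},
  ],
)

```text
time: 11.57
tool_pos: [0.5178, -0.0048, 0.0457]
ee_rot: [-3.141, 0.0, 1.418]
wrist_force: [-4.3, 1.7, -1.4]
width: 0.06
```

```bash
python3 -c "
from h import *
sf()
for i in range(4):
  cams.snapshot('top');sf()"
```

```text
t 11.57 p_mm [ 9.6  -0.56 45.68] F [-4.52  0.98 -1.38] T [ 0.144  0.813 -0.002] rot needed(tool deg) [-0.03  0.    0.04] w 0.06
t 11.62 p_mm [ 9.64 -0.6  45.7 ] F [-4.79  0.18 -0.8 ] T [0.18  0.824 0.002] rot needed(tool deg) [-0.02  0.    0.03] w 0.0598
t 11.67 p_mm [ 9.66 -0.6  45.72] F [-4.55  0.81 -1.59] T [0.206 0.888 0.004] rot needed(tool deg) [-0.02  0.01  0.03] w 0.0596
t 11.72 p_mm [ 9.62 -0.6  45.68] F [-5.65  0.14 -2.21] T [0.218 0.998 0.011] rot needed(tool deg) [-0.03  0.01  0.04] w 0.0597
t 11.77 p_mm [ 9.64 -0.6  45.69] F [-4.57  2.04 -2.04] T [0.197 0.933 0.013] rot needed(tool deg) [-0.03  0.01  0.04] w 0.0595
```

>>> jog_arm(
  series=[
    {"x":-0.0001,"y":0.001,"z":-0.0004,"rx":-0.1,"ry":0,"rz":0},
    {"x":-0.0001,"y":0.0014,"z":-0.0004,"rx":-0.15,"ry":0,"rz":0},
    {"x":-0.0001,"y":0.0016,"z":-0.0004,"rx":-0.2,"ry":0,"rz":0},
  ],
)

```text
time: 12.02
tool_pos: [0.5178, -0.0048, 0.0457]
ee_rot: [-3.14, 0.0, 1.418]
wrist_force: [-7.8, 2.4, -1.3]
width: 0.0596
```

```bash
python3 -c "
from h import *
sf()
for i in range(3):
  cams.snapshot('top');sf()"
```

```text
t 12.02 p_mm [ 9.62 -0.57 45.69] F [-8.04  1.22 -1.34] T [ 0.099  1.331 -0.012] rot needed(tool deg) [-0.12  0.    0.05] w 0.0596
t 12.07 p_mm [ 9.62 -0.58 45.69] F [-8.35  1.   -1.86] T [0.13  1.223 0.012] rot needed(tool deg) [-0.11  0.    0.05] w 0.0597
t 12.12 p_mm [ 9.62 -0.57 45.67] F [-8.02  0.62 -0.79] T [ 0.148  1.242 -0.052] rot needed(tool deg) [-0.11  0.    0.05] w 0.0596
t 12.17 p_mm [ 9.63 -0.58 45.71] F [-7.69 -0.07 -1.31] T [ 0.115  1.175 -0.034] rot needed(tool deg) [-0.11  0.    0.05] w 0.0596
```

>>> jog_arm(
  series=[
    {"x":0,"y":0.0018,"z":-0.0006,"rx":-0.2,"ry":0,"rz":0},
    {"x":0,"y":0.0021,"z":-0.0006,"rx":-0.2,"ry":0,"rz":0},
    {"x":0,"y":0.0023,"z":-0.0006,"rx":-0.2,"ry":0,"rz":0},
  ],
)

```text
time: 12.42
tool_pos: [0.5177, -0.0048, 0.0457]
ee_rot: [-3.136, 0.001, 1.418]
wrist_force: [-10.0, 2.7, 1.0]
width: 0.0596
```

```bash
python3 -c "
from h import *
sf()
for i in range(3):
  cams.snapshot('top');sf()"
```

```text
t 12.42 p_mm [ 9.48 -0.58 45.74] F [-10.27   1.16   0.97] T [8.400e-02 1.441e+00 1.000e-03] rot needed(tool deg) [-0.35  0.04  0.06] w 0.0596
t 12.47 p_mm [ 9.49 -0.6  45.77] F [-9.42  0.25  0.82] T [ 0.121  1.468 -0.016] rot needed(tool deg) [-0.35  0.04  0.06] w 0.0598
t 12.52 p_mm [ 9.48 -0.59 45.74] F [-9.42  0.03 -1.56] T [ 0.083  1.38  -0.03 ] rot needed(tool deg) [-0.35  0.04  0.07] w 0.0599
t 12.57 p_mm [ 9.47 -0.59 45.74] F [-9.29  0.77 -0.17] T [ 0.028  1.405 -0.052] rot needed(tool deg) [-0.35  0.04  0.07] w 0.0599
```

>>> jog_arm(
  series=[
    {"x":0.0001,"y":0.0024,"z":-0.0006,"rx":-0.35,"ry":0,"rz":0},
    {"x":0.0001,"y":0.0026,"z":-0.0006,"rx":-0.35,"ry":0,"rz":0},
    {"x":0.0001,"y":0.0027,"z":-0.0006,"rx":-0.35,"ry":0,"rz":0},
  ],
)

```text
time: 12.82
tool_pos: [0.5177, -0.0049, 0.0457]
ee_rot: [-3.136, 0.002, 1.419]
wrist_force: [-10.4, 2.2, 1.8]
width: 0.0594
```

```bash
python3 -c "
from h import *
sf()
for i in range(2):
  cams.snapshot('top');sf()"
```

```text
t 12.82 p_mm [ 9.53 -0.63 45.68] F [-10.6   0.6   1.8] T [ 0.077  1.542 -0.025] rot needed(tool deg) [-0.3   0.11  0.08] w 0.0594
t 12.87 p_mm [ 9.53 -0.63 45.69] F [-10.18  -0.63   0.4 ] T [ 0.085  1.526 -0.023] rot needed(tool deg) [-0.3   0.12  0.08] w 0.0599
t 12.92 p_mm [ 9.53 -0.63 45.68] F [-10.63  -0.14   0.17] T [ 0.035  1.536 -0.024] rot needed(tool deg) [-0.3   0.12  0.08] w 0.0596
```

>>> jog_arm(
  series=[
    {"x":0.0001,"y":0.0028,"z":-0.0012,"rx":-0.5,"ry":0,"rz":0},
    {"x":0.0001,"y":0.0029,"z":-0.0014,"rx":-0.5,"ry":0,"rz":0},
    {"x":0.0001,"y":0.003,"z":-0.0014,"rx":-0.5,"ry":0,"rz":0},
  ],
)

```text
time: 13.17
tool_pos: [0.5179, -0.0049, 0.0456]
ee_rot: [3.141, 0.003, 1.419]
wrist_force: [-8.9, 1.4, -1.3]
width: 0.0599
```

```bash
python3 -c "
from h import *
sf()
for i in range(2):
  cams.snapshot('top');sf()"
```

```text
t 13.17 p_mm [ 9.73 -0.64 45.63] F [-9.01  0.01 -1.32] T [0.151 1.787 0.008] rot needed(tool deg) [0.06 0.17 0.08] w 0.0599
t 13.22 p_mm [ 9.71 -0.62 45.62] F [-7.75 -0.42 -3.56] T [ 0.106  1.689 -0.004] rot needed(tool deg) [0.06 0.17 0.08] w 0.0595
t 13.27 p_mm [ 9.69 -0.61 45.61] F [-8.1  -0.91 -2.62] T [ 0.155  1.758 -0.023] rot needed(tool deg) [0.05 0.17 0.08] w 0.0603
```

>>> jog_arm(
  series=[
    {"x":0.0,"y":0.0032,"z":-0.0012,"rx":-0.4,"ry":0.1,"rz":0},
    {"x":0.0,"y":0.0035,"z":-0.0013,"rx":-0.4,"ry":0.1,"rz":0},
    {"x":0.0,"y":0.0037,"z":-0.0013,"rx":-0.4,"ry":0,"rz":0},
  ],
)

```text
time: 13.52
tool_pos: [0.5178, -0.0048, 0.0456]
ee_rot: [-3.139, 0.0, 1.419]
wrist_force: [-12.6, 2.9, -0.4]
width: 0.0596
```

```bash
python3 -c "
from h import *
sf()
for i in range(2):
  cams.snapshot('top');sf()"
```

```text
t 13.52 p_mm [ 9.61 -0.56 45.62] F [-12.88   0.94  -0.36] T [ 0.018  1.813 -0.073] rot needed(tool deg) [-0.18  0.    0.1 ] w 0.0596
t 13.57 p_mm [ 9.6  -0.57 45.62] F [-11.6    0.33   0.4 ] T [ 0.057  1.801 -0.052] rot needed(tool deg) [-0.18  0.01  0.1 ] w 0.0596
t 13.62 p_mm [ 9.62 -0.58 45.63] F [-12.67  -0.6   -0.18] T [ 0.071  1.767 -0.025] rot needed(tool deg) [-0.17  0.01  0.1 ] w 0.0594
```

Pressing at about 12.3 N with almost no side force. I hold this target for a second and log the readings.

```bash
python3 -c "
from h import *
c,s_=np.cos(np.radians(-8.8)),np.sin(np.radians(-8.8));L=[]
for i in range(19):
  cams.snapshot('top');f=robot.get_obs()['wrist_force'];L.append([c*f[0]+s_*f[1],-s_*f[0]+c*f[1],f[2]])
L=np.array(L);print(L[:,0].round(1),L.mean(0),L.std(0));sf()"
```

```text
[-11.3 -11.5 -12.4 -11.  -11.8 -12.  -11.5 -12.  -10.7 -11.6 -11.  -11.
 -11.3 -11.9 -10.5 -11.6 -11.4 -11.8 -11.8] [-11.49193702   0.24447589  -0.20856971] [0.45952911 0.45984896 0.42954278]
t 14.57 p_mm [ 9.61 -0.56 45.6 ] F [-11.81   0.15  -0.95] T [ 0.008  1.849 -0.118] rot needed(tool deg) [-0.17  0.01  0.1 ] w 0.0598
```

>>> jog_arm(
  series=[
    {"x":0.0,"y":0.0038,"z":-0.0018,"rx":-0.5,"ry":0,"rz":0},
    {"x":0.0,"y":0.0039,"z":-0.0018,"rx":-0.45,"ry":0,"rz":0},
  ],
)

```text
time: 14.73
tool_pos: [0.5178, -0.0049, 0.0457]
ee_rot: [-3.137, 0.001, 1.419]
wrist_force: [-10.7, 2.1, -3.0]
width: 0.0597
```

```bash
cat > hold.py <<'E'
from h import *
import sys
c,s_=np.cos(np.radians(-8.8)),np.sin(np.radians(-8.8));L=[]
for i in range(int(sys.argv[1])):
  cams.snapshot('top');f=robot.get_obs()['wrist_force'];L.append([c*f[0]+s_*f[1],-s_*f[0]+c*f[1],f[2]])
L=np.array(L);print(L[:,0].round(1),L.mean(0),L.std(0));sf()
E
python3 hold.py 4
```

```text
[-10.4 -11.9 -11.7 -11. ] [-11.26535471   0.54477247  -2.5605603 ] [0.60725848 0.15145402 0.37391889]
t 14.93 p_mm [ 9.57 -0.6  45.68] F [-11.     0.54  -2.85] T [ 0.054  1.701 -0.016] rot needed(tool deg) [-0.25  0.04  0.11] w 0.0598
```

>>> jog_arm(
  series=[
    {"x":0.0001,"y":0.0041,"z":-0.0018,"rx":-0.45,"ry":0,"rz":0},
  ],
)

```text
time: 15.02
tool_pos: [0.5177, -0.0049, 0.0457]
ee_rot: [-3.135, 0.001, 1.419]
wrist_force: [-12.1, 2.5, -1.2]
width: 0.0597
```

```bash
python3 hold.py 20
```

```text
[-12.2 -11.9 -12.8 -11.2 -11.4 -12.7 -11.9 -11.6 -11.7 -11.7 -11.4 -10.9
 -12.  -11.4 -11.7 -11.8 -11.9 -11.6 -11.8 -11.7] [-11.75714913  -0.14530112  -1.608456  ] [0.43763376 0.58689539 0.5673379 ]
t 16.02 p_mm [ 9.5  -0.62 45.72] F [-11.69   0.27  -1.75] T [ 0.018  1.733 -0.017] rot needed(tool deg) [-0.36  0.06  0.11] w 0.0598
```

>>> jog_arm(
  series=[
    {"x":0,"y":0.003,"z":-0.001,"rx":-0.4,"ry":0,"rz":0},
    {"x":0,"y":0.002,"z":-0.0005,"rx":-0.4,"ry":0,"rz":0},
    {"x":0,"y":0.001,"z":0,"rx":-0.2,"ry":0,"rz":0},
    {"x":0,"y":0.0006,"z":0.0001,"rx":-0.1,"ry":0,"rz":0},
  ],
)

```text
time: 16.35
tool_pos: [0.5178, -0.0049, 0.0456]
ee_rot: [-3.14, 0.002, 1.419]
wrist_force: [-4.3, 0.9, -0.6]
width: 0.06
```

```bash
python3 hold.py 3
```

```text
[-4.6 -5.8 -5.2] [-5.19018457  0.93375874 -0.70928484] [0.47660694 0.62212729 0.34834447]
t 16.5 p_mm [ 9.59 -0.65 45.58] F [-5.16  0.37 -1.2 ] T [0.075 0.985 0.034] rot needed(tool deg) [-0.1   0.09  0.12] w 0.0596
```

>>> jog_arm(
  series=[
    {"x":0,"y":0.0005,"z":0,"rx":-0.1,"ry":0,"rz":0},
    {"x":0,"y":0.0003,"z":0,"rx":0,"ry":0,"rz":0},
  ],
)

```text
time: 16.67
tool_pos: [0.5178, -0.0049, 0.0456]
ee_rot: [-3.14, 0.002, 1.419]
wrist_force: [-4.5, 1.7, -2.3]
width: 0.0598
```

>>> jog_arm(
  series=[
    {"x":0,"y":0.0003,"z":0,"rx":0,"ry":0,"rz":0},
    {"x":0,"y":0,"z":0,"rx":0,"ry":0,"rz":0},
    {"x":0,"y":0,"z":0,"rx":0,"ry":0,"rz":0},
    {"x":0,"y":0,"z":0,"rx":0,"ry":0,"rz":0},
    {"x":0,"y":0,"z":0,"rx":0,"ry":0,"rz":0},
    {"x":0,"y":0,"z":0,"rx":0,"ry":0,"rz":0},
  ],
  claw=0.95,
)

```text
time: 17.17
tool_pos: [0.5283, -0.0073, 0.0521]
ee_rot: [3.118, 0.003, 1.419]
wrist_force: [-0.5, 0.6, 0.8]
width: 0.089
```

```bash
python3 -c "
from h import *
sf();snap('wrist','w9');snap('scene','s9');sf()
a=cv2.imread('pics/s9.png')[150:310,200:400];cv2.imwrite('pics/s9c.png',cv2.resize(a,None,fx=3.5,fy=3.5,interpolation=cv2.INTER_CUBIC))"
```

```text
t 17.17 p_mm [20.37 -1.37 52.05] F [-0.56  0.55  0.79] T [ 0.059 -0.011  0.028] rot needed(tool deg) [1.33 0.15 0.1 ] w 0.089
t 17.27 p_mm [20.03 -1.3  51.85] F [0.95 0.32 0.45] T [ 0.062  0.007 -0.051] rot needed(tool deg) [1.29 0.14 0.1 ] w 0.0891
```

View pics/w9.png

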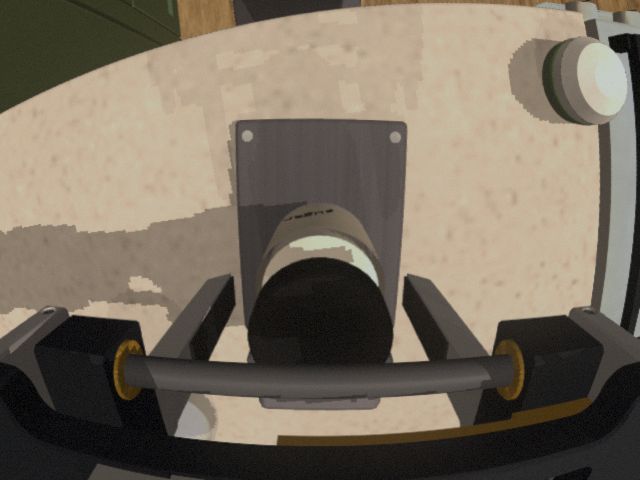

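View pics/s9c.png

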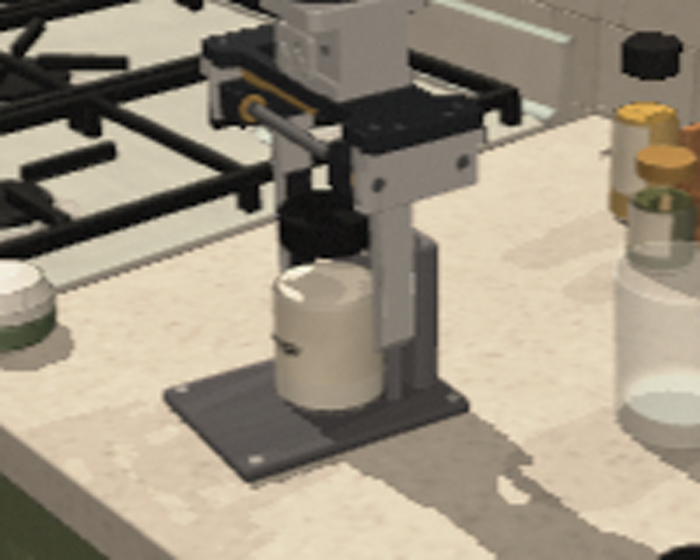

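>>> jog_arm(
  series=[
    {"x":0.001,"y":-0.005,"z":0,"rx":0.6,"ry":0,"rz":0},
    {"x":0,"y":-0.003,"z":0,"rx":0.5,"ry":0,"rz":0},
    {"x":0,"y":0,"z":0,"rx":0,"ry":0,"rz":0},
    {"x":0,"y":0,"z":0,"rx":0,"ry":0,"rz":0},
  ],
)

```text
time: 17.6
tool_pos: [0.5193, -0.0047, 0.0515]
ee_rot: [3.141, 0.003, 1.419]
wrist_force: [-0.5, 0.2, -0.1]
width: 0.0892
```

```bash
python3 hold.py 1
```

```text
[-0.2] [-0.15338446 -0.16289729 -0.00336039] [0. 0. 0.]
t 17.65 p_mm [11.04 -0.21 51.49] F [-0.15 -0.16 -0.  ] T [ 0.012 -0.009  0.031] rot needed(tool deg) [0.06 0.15 0.1 ] w 0.0891
```

Clear of the jar and upright. Now straight up, and then away to the left so the cameras can see.

>>> jog_arm(
  series=[
    {"x":0,"y":0,"z":-0.01,"rx":0,"ry":0,"rz":0},
    {"x":0,"y":0,"z":-0.02,"rx":0,"ry":0,"rz":0},
    {"x":0,"y":0,"z":-0.025,"rx":0,"ry":0,"rz":0},
    {"x":0,"y":0,"z":-0.025,"rx":0,"ry":0,"rz":0},
    {"x":0,"y":0,"z":-0.025,"rx":0,"ry":0,"rz":0},
    {"x":0,"y":0,"z":-0.02,"rx":0,"ry":0,"rz":0},
  ],
)

```text
time: 18.15
tool_pos: [0.5148, -0.0039, 0.1772]
ee_rot: [-3.128, 0.003, 1.419]
wrist_force: [0.2, 0.5, -0.2]
width: 0.0894
```

>>> jog_arm(
  series=[
    {"x":0,"y":0,"z":-0.01,"rx":0,"ry":0,"rz":0},
    {"x":0.02,"y":-0.01,"z":0,"rx":0,"ry":0,"rz":0},
    {"x":0.03,"y":-0.015,"z":0,"rx":0,"ry":0,"rz":0},
    {"x":0.03,"y":-0.015,"z":0,"rx":0,"ry":0,"rz":0},
    {"x":0.03,"y":-0.015,"z":0,"rx":0,"ry":0,"rz":0},
    {"x":0.03,"y":-0.015,"z":0,"rx":0,"ry":0,"rz":0},
    {"x":0.03,"y":-0.015,"z":0,"rx":0,"ry":0,"rz":0},
    {"x":0.03,"y":-0.015,"z":0,"rx":0,"ry":0,"rz":0},
    {"x":0.02,"y":-0.01,"z":0,"rx":0,"ry":0,"rz":0},
    {"x":0.01,"y":0,"z":0,"rx":0,"ry":0,"rz":0},
    {"x":0,"y":0,"z":0,"rx":0,"ry":0,"rz":0},
  ],
)

```text
time: 19.07
tool_pos: [0.4423, 0.2483, 0.1971]
ee_rot: [3.138, 0.002, 1.413]
wrist_force: [0.6, -0.7, -0.5]
width: 0.0892
```

```bash
python3 -c "
from h import *
sf();s=snap('top','t10');s2=snap('scene','s10');sf()
c,d=np.cos(np.radians(-8.8)),np.sin(np.radians(-8.8))
g=s['img'].astype(int).sum(2);m=(g<110).astype(np.uint8);m[:220]=0;m[300:]=0;m[:,:265]=0;m[:,:][:,335:]=0
n,l,S,C=cv2.connectedComponentsWithStats(m)
for k in range(1,n):
  if S[k,4]>200:
    P=onz(s,*C[k],.117);r=P[:2]-[.5084,-.0028];print(S[k],P,'stand mm',[(c*r[0]+d*r[1])*1e3,(-d*r[0]+c*r[1])*1e3])
a=cv2.imread('pics/s10.png')[150:310,200:400];a=cv2.resize(a,(560,448),interpolation=cv2.INTER_CUBIC)
b=cv2.imread('pics/t10.png')[190:310,230:350];b=cv2.resize(b,(560,560),interpolation=cv2.INTER_CUBIC)
cv2.imwrite('pics/s10c.png',a);cv2.imwrite('pics/t10c.png',b)"
```

```text
t 19.07 p_mm [-103.75  237.98  197.15] F [ 0.71 -0.55 -0.53] T [-0.024 -0.01   0.045] rot needed(tool deg) [ 0.2   0.13 -0.25] w 0.0892
t 19.17 p_mm [-103.03  236.11  197.18] F [0.44 0.71 0.55] T [ 0.013 -0.002  0.014] rot needed(tool deg) [ 0.2   0.19 -0.4 ] w 0.0891
[276 235  27  27 548] [ 0.51766353 -0.00627307  0.117     ] stand mm [np.float64(9.685812629709423), np.float64(-2.014993322959209)]
```

View pics/s10c.png

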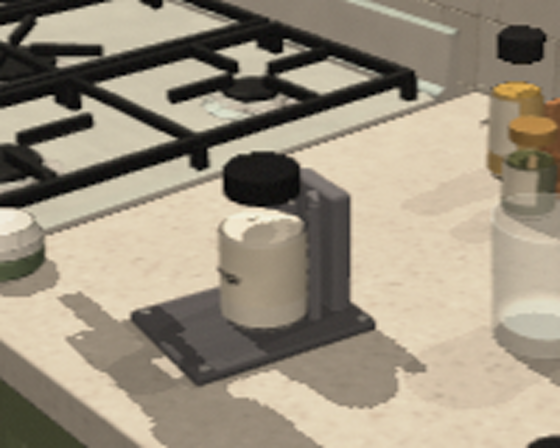

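View pics/t10c.png

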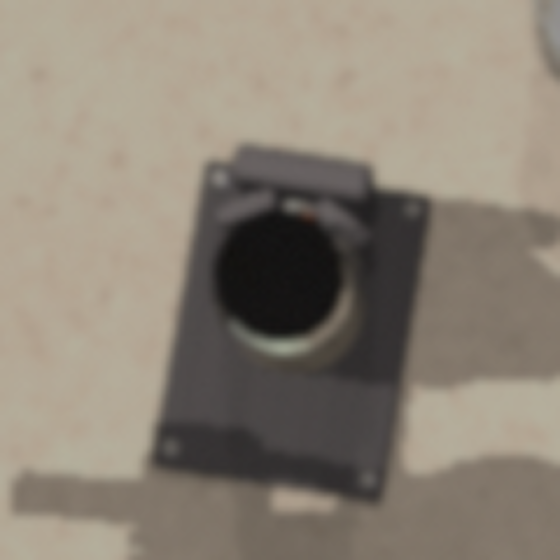

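View pics/t10.png

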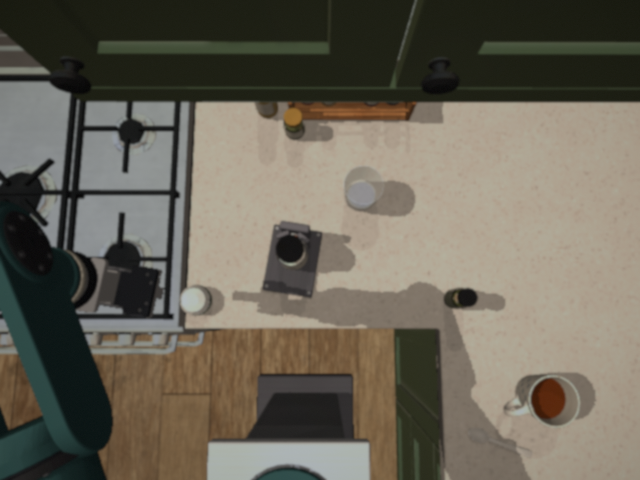

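```bash
python3 -c "
from h import *
s=snap('top','t11')
k=560/120
W=np.array([onz(s,230+a/k-.4,190+b/k-.4,.008) for a,b in((220,178),(413,208),(370,480),(170,447))])
print(W.round(4));ct=W.mean(0);ax=(W[0]+W[1]-W[2]-W[3])[:2];ax/=np.linalg.norm(ax);print(ct,np.degrees(np.arctan2(ax[1],ax[0])))
g=s['img'].astype(int).sum(2);m=(g<110).astype(np.uint8);m[:220]=0;m[300:]=0;m[:,:265]=0;m[:,335:]=0
n,l,S,C=cv2.connectedComponentsWithStats(m);i=1+np.argmax(S[1:,4]);P=onz(s,*C[i],.117);r=(P-ct)[:2];print('axis in stand mm',1e3*r@ax,1e3*r@np.array([-ax[1],ax[0]]))
s2=cams.snapshot('scene')
print(proj(s2,[P[0],P[1],.008]),proj(s2,[P[0],P[1],.118]))
for t in('jar_mid','feeler','green_jar','timer','glass_tumbler'): print(t,[(np.round(d['bbox']).tolist(),round(d['p'],2)) for d in cams.look_for(t,s)[:2]])
"
```

```text
[[ 0.5757  0.0287  0.008 ]
 [ 0.5622 -0.058   0.008 ]
 [ 0.441  -0.0395  0.008 ]
 [ 0.4553  0.0486  0.008 ]]
[ 0.50855122 -0.00505145  0.008     ] -9.030657945870235
axis in stand mm 9.12060316349039 0.23551158828650479
[292.7447315  261.34479425] [291.39034822 209.17935337]
jar_mid []
feeler []
green_jar [([445.0, 288.0, 37.0, 20.0], 0.95)]
timer [([180.0, 285.0, 31.0, 32.0], 0.95)]
glass_tumbler [([343.0, 165.0, 40.0, 44.0], 0.96)]
```

```bash
python3 -c "
from h import *
st();print(ticket.close_job())"
```

```text
{'time': 19.5167, 'tool_pos': [0.4429, 0.2458, 0.1973], 'ee_rot': [3.138, 0.0026, 1.4081], 'wrist_force': [-0.1733, -0.0046, -0.5357], 'wrist_torque': [0.005, -0.0311, 0.0471], 'width': 0.0892}
the job is handed in; nothing more can be done
None
```

The white-filled jar is standing upright in the labelling stand, seated in the V. I handed the job in at about 19.5 s, with the arm well clear.

**Seating:** I gripped the jar at mid-height, set it on the plate and slid it back until both flanks bore. The first press reached about 9 N, so I backed off and re-centred about 0.6 mm sideways before pressing again.

**Pressing:** I held it twice for about a second, first at an average of 11.5 N and then at 11.8 N. In the second hold most of the jar's weight was off the plate. The net side force was about -0.15 N, so the flanks were evenly loaded. The highest single reading was about 12.9 N.

**Checks after release:**
- **Position:** the top camera put the jar's axis at about x 9.1, y 0.2 mm in the stand frame, against a nominal 10, 0. That is within the camera's error of about 2 mm. While pressing, the arm read about x 9.5–9.6 mm.
- **Other items:** the green jar, the timer and the tumbler were detected where they were at the start.

**What I could not confirm:**
- The feeler's travel was never measured. It was hidden behind the jar and the network did not report it, so "fully home" rests on the contact forces and the position.
- The network also missed the jar in the last picture, so the position above comes from its lid.
- When the fingers opened, the arm sprang about 10 mm forward and 6 mm up. The pictures show the jar still in the V and upright afterwards.

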